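# Wind the bench jack's rest up to the pointer, then put its crank away in the foam

### The job

Fit the loose crank on the square shaft of the blue bench jack and wind it until the top of the red rest plate is level with the tip of the yellow pointer. Then take the crank off and lay it in its cutout in the foam insert, fully home with the knob up, leaving the rest at the pointer. Leave the hammer, the tin and the yellow bar where they are.

Things in the scene. Friction and masses are not known exactly. Their poses are not given: they have to be found in the camera images.
- crank_hub (a point): Loose steel crank (0.3 to 0.6 kg), flat on the bench at the start, knob up. This point is the centre of its hub: 36 mm square, 48 mm high, so 24 mm above its underside; z up, x along the arm towards the knob, y across it. The arm (20 mm wide, 12 mm thick, flush with the hub's underside) runs out to 84 mm from the hub's axis.
- crank_socket (a point): Centre of the crank hub's underside (24 mm below crank_hub, same axes), where a square socket, 22.5 mm wide and 30 mm deep, opens downward, its sides along x and y.
- crank_knob (a point): Centre of the crank's upright red knob, 70 mm from the hub's axis along x and 16 mm higher than crank_hub. 24 mm in diameter, 50 mm tall (from 15 to 65 mm above the crank's underside). It spins freely on its own upright axis, so it can be held while the crank goes round. Axes as crank_hub.
- jack: Blue bench jack, fixed: housing 330 x 110 mm, 68 mm high, on a 370 x 150 mm foot. Origin on the bench below the drive shaft's axis; y runs along the housing to the rest. Turning the shaft clockwise seen from above raises the rest 16 mm a turn. It takes about 0.25 N m (4 N at the knob), is self-locking and stays where it is left. The knob's circle is clear of rest and pointer.
- shaft_seat (a point): Upright brass drive shaft of the jack, 20 mm square, standing 26 mm (the last 6 mm a round tapered nose) above this point, which lies on its axis on the round steel collar, 80 mm above the bench, where the fitted crank's hub stands. x, y are square to its flats and turn with it. The crank fits in any of four quarter turns; crank_hub is then 24 mm above this point.
- rest_top (a point): Centre of the top face of the jack's red square rest plate, 90 x 90 x 12 mm, on a steel column 200 mm from the drive shaft. It only moves up and down, and starts wound down, about 150 mm above the bench.
- pointer_tip (a point): Tip of the yellow pointer on the scale post of the jack, 2.5 mm from the rest plate's far edge, at mid-thickness of its 3 mm tongue. Its height, 18 to 38 mm above the rest's start, is the height to which the rest's top face must come. Fixed during the run.
- foam_hub (a point): Grey foam insert on an orange base, 160 x 110 mm and 22 mm thick, fixed on the bench, with one cutout in the crank's outline, 14 mm deep and 2.5 mm clear all round. This point is where crank_hub comes when the crank lies fully home, its underside on the cutout's floor 8 mm above the bench; x runs along the cutout's arm towards its knob end, z up.
- foam_knob (a point): Where crank_knob comes when the crank lies home in the foam: 70 mm along x from foam_hub and 16 mm higher. Axes as foam_hub.
- hammer: Bystander: hammer lying on the bench beyond the work, about 0.22 m long. Origin near its middle, at its underside.
- tin: Bystander: upright green tin, 70 mm in diameter, 95 mm high. Origin at its underside.
- offcut: Bystander: yellow flat bar, 35 x 220 x 12 mm, lying on the bench. Origin at its underside.
Mind the look-alikes: they are no part of the job. Leave any green or purple look-alike of the part that bears crank_hub alone.

How it is judged (in metres and radians):
On the way, in this order (a step that is already met when the one before it is completed fails the run):
1. the crank is fitted fully down on the drive shaft, the rest still low (not yet raised by more than 5 mm) (horizontal distance between crank_hub and shaft_seat below 0.004 m and z of crank_hub in the frame of shaft_seat between 0.02 and 0.0275 m and angle between crank_hub's own z axis and vertical below 0.15 rad and distance of rest_top from where it was at the start of the episode below 0.005 m), for 0.2 s.
2. with the crank still on the shaft, the rest's top face is within 3 mm of the pointer tip's height (horizontal distance between crank_hub and shaft_seat below 0.004 m and z of crank_hub in the frame of shaft_seat below 0.0275 m and z of rest_top in the frame of pointer_tip between -0.003 and 0.003 m), for 0.3 s.
At the end, for the whole second after the job is handed in: The rest's top face is within 3 mm of the pointer tip's height, and the crank lies still in its foam cutout, knob up, fully home: hub centre within 5 mm and knob centre within 6 mm of their places in the cutout (z of rest_top in the frame of pointer_tip between -0.003 and 0.003 m and distance between crank_hub and foam_hub below 0.005 m and distance between crank_knob and foam_knob below 0.006 m and linear speed of crank below 0.02 m/s); the robot touches nothing.
It fails at once if the hammer is moved by more than 30 mm (distance of hammer from where it was at the start of the episode above 0.03 m).
It fails at once if the tin is moved by more than 30 mm (distance of tin from where it was at the start of the episode above 0.03 m).
It fails at once if the yellow bar is moved by more than 30 mm (distance of offcut from where it was at the start of the episode above 0.03 m).
It also fails if it takes over 72 s, if anything falls off the work surface, if the arm or the gripper's body presses on something with over 40 N, if the wrist force passes 120 N, or if a joint passes its speed limit or range.

### The arm

A 6-joint arm with a two-finger parallel gripper is mounted at the origin on the work surface. World frame = base frame: x ahead of the robot, y to its left, z up, the work surface at z = 0. Lengths are in m, angles in degrees, forces in N, time in s.
With the tool pointing down it reaches from about 0.4 to 0.825 m from the base axis. Payload 7 kg.
Tool frame: the origin (TCP) lies midway between the tips of the shut fingers; the grasp point (between the pads) lies 19 mm behind it; z points along the fingers, y is the line along which they close (so a half turn about z gives the same grasp; the last joint's range is limited). The gripper opens to 88 mm and grips with 3 to 60 N. Pads are 19 mm wide; open, the fingers measure 130 mm over their backs; the gripper's body (78 mm by 193 mm) begins 47 mm behind the grasp point.
Start: joints at [-47.206, 20.546, 0.682, 0, -70.136, -16.507], TCP at [0.299, -0.605, 0.227] pointing down, gripper open.
Joint ranges: [-176.03, 176.03], [-82.01, 121.73], [-58.28, 71.71], [-173.87, 95.51], [-174.79, -0.11], [-173.66, 173.66]. Speed limits (degrees/s): [136.94, 136.94, 172.46, 180, 180, 180].

### API

Orientations are given as [roll, pitch, yaw] about the fixed x, y, z axes, in that order (R = Rz(yaw) Ry(pitch) Rx(roll)).
In Python, from plant import ctrl gives the robot as it stands.
- The arm moves only by the tool arm_command, never from a script. Its argument "steps" is a list of rows, each an object with "translation": the shift along the tool's x, y, z in mm, a list of three; "rotation": the turn, a rotation vector about the tool's x, y, z in units of 5 degrees (1.0 is 5 degrees), a list of three; "claw": the finger opening in mm, from 0 to 87.6. In form: [{"translation": [x, y, z], "rotation": [rx, ry, rz], "claw": claw}, ...]. A call has 1 to 5 rows; each row is the pose to reach, as a shift and turn from the pose commanded when the call began, along the tool's axes at that moment; what a row does not reach only later rows make up. A row lasts 1/10 s, in which the tool goes at most 50 mm and 8.59 degrees, less where a joint would pass 70% of its speed; a pose out of reach is approached as far as the arm can. A call with a gripper value outside its range is refused whole. The fingers move at their own pace and stop on an object; the grip force is fixed at half the most. Time passes only in rows, so rows that repeat a pose let the fingers close. It gives the time, the measured TCP pose, the force, the opening and the grip force at its end, in the units of the state.
- ctrl.get_obs(): the state, without advancing time (a new reading comes with each control period).
- ctrl.snapshot(name): name is "scene" or "side" or "wrist"; returns (picture, depth): 400x640x3 uint8, red, green, blue; 400x640 float32, m along the optical axis (not along the pixel's ray), 0 where there is no reading.
- ctrl.calibration(name): a dict with "vertical_fov" (degrees; the focal length in pixels is half the picture's height over the tangent of half this angle, whatever the lens; pixels are square), "cx", "cy" (the principal point, pixels), "rvec" (rotation vector, rad) and "tvec" (3), from world to camera coordinates, as OpenCV has them; the wrist camera has in their place "hand_eye" (4x4, takes a point from camera to tool coordinates, whose origin is the TCP and whose axes are the flange's). Camera axes: x right, y down, z forward; pixel columns grow to the right and rows downward; lengths in m; the calibration is good to about 2 mm. A picture is of the moment at which its call begins: read the wrist's pose just before it. calibration takes no time and is no camera call.
- ctrl.close_job(): hands the job in; it is judged then, once.
The state is a dict: "clock": time; "joint_pos": joint angles; "qvel": joint speeds; "tau": joint torques, N m; "tool_pos": TCP position; "orientation": TCP orientation; "force": force on the tool from outside, world axes, zero at the start; "moment": the same for the moment, N m; "opening": finger opening in m; "gripper_force": force on a finger pad.
Only numpy, scipy, OpenCV 4.12 (cv2) and the standard library are available. Lean on these libraries where they do the work, as an engineer would, in place of code of your own. Each camera call takes 0.05 s, during which the arm holds its last target. There are 200 camera calls.

## Working session

There is one attempt and no reset: what is moved stays moved. The work goes in short steps, Python scripts to look and compute and a tool call to move; the robot and the scene stay as the last step left them, time stands still between calls to the robot, and variables do not carry over. Pictures are saved under pics/ and viewed, at most 13 in all, crops included, and the job is handed in when it is done.

Besides the shell and the picture viewer there is one more tool, called after ">>>" as name([rows], argument=value, ...), one row to a line, values as JSON. arm_command: Moves the arm, as the interface text tells. Its arguments: {"type":"object","properties":{"steps":{"type":"array"}},"required":["steps"]}

```bash
mkdir -p pics; cat > h.py <<'E'
import numpy as np,cv2
from plant import ctrl
from scipy.spatial.transform import Rotation as R
def cam(n):
    c=ctrl.calibration(n); f=200/np.tan(np.radians(c["vertical_fov"])/2)
    if "hand_eye" in c:
        o=ctrl.get_obs(); T=np.eye(4); T[:3,:3]=R.from_euler('xyz',o["orientation"],degrees=True).as_matrix(); T[:3,3]=o["tool_pos"]
        M=T@np.array(c["hand_eye"])
    else:
        M=np.eye(4); r=cv2.Rodrigues(np.array(c["rvec"],float))[0]; M[:3,:3]=r.T; M[:3,3]=-r.T@np.array(c["tvec"],float).ravel()
    return f,c["cx"],c["cy"],M
def snap(n,tag):
    k=cam(n); p,d=ctrl.snapshot(n); np.savez(f"pics/{tag}.npz",p=p,d=d,f=k[0],cx=k[1],cy=k[2],M=k[3]); cv2.imwrite(f"pics/{tag}.png",p[:,:,::-1]); return p,d
def load(tag): return np.load(f"pics/{tag}.npz")
def cloud(z):
    v,u=np.mgrid[:400,:640]; d=z['d']; P=np.stack([(u-z['cx'])/z['f']*d,(v-z['cy'])/z['f']*d,d],-1)
    return P@z['M'][:3,:3].T+z['M'][:3,3]
def onz(z,u,v,h):
    r=z['M'][:3,:3]@np.array([(u-z['cx'])/z['f'],(v-z['cy'])/z['f'],1]); o=z['M'][:3,3]; return o+r*(h-o[2])/r[2]
def px(z,P):
    q=z['M'][:3,:3].T@(np.array(P)-z['M'][:3,3]); return q[:2]/q[2]*z['f']+[z['cx'],z['cy']]
E
python3 - <<'E'
from h import *
print(ctrl.get_obs())
for n in("scene","side"): 
    snap(n,n+"0"); c=cam(n); print(n,c[0],c[1],c[2],c[3].round(3).tolist())
print(ctrl.calibration("wrist"))
E
```

```text
{'clock': 0.0, 'joint_pos': array([-4.72046943e+01,  2.05911214e+01,  6.33796938e-01, -2.00188337e-02,
       -7.01357863e+01, -1.65056008e+01]), 'qvel': array([-0.05831418,  0.02181935,  0.04849271,  0.05414527,  0.02503768,
        0.01200457]), 'tau': array([-1.61707278e-03, -5.82711732e+01,  2.93049073e+01,  6.99695528e+00,
        6.77060147e-03, -2.00475574e-04]), 'tool_pos': array([ 0.29870891, -0.60476216,  0.22562672]), 'orientation': array([ 1.79905379e+02, -8.41266897e-03, -1.53717106e+02]), 'force': array([ 1.53452004, -1.07259064, -0.92406637]), 'moment': array([-0.02472673, -0.02721752, -0.03678972]), 'gripper_force': 0.0, 'opening': 0.08738935888339085}
scene 444.5048173125567 316.61806196169886 200.41999047310537 [[0.307, 0.557, -0.772, 1.455], [0.952, -0.199, 0.235, -0.3], [-0.023, -0.806, -0.591, 0.781], [0.0, 0.0, 0.0, 1.0]]
side 411.675736953011 321.65528249644683 201.76244932278874 [[-0.728, -0.436, 0.529, -0.124], [-0.686, 0.47, -0.556, 0.686], [-0.006, -0.767, -0.641, 0.948], [0.0, 0.0, 0.0, 1.0]]
{'vertical_fov': 64.80062964664872, 'cx': 319.87227686800003, 'cy': 200.31650260829022, 'hand_eye': array([[-1.78302831e-05, -9.53989973e-01, -2.99838509e-01,
         8.33269734e-02],
       [ 9.99999547e-01,  2.68266896e-04, -9.13005486e-04,
        -6.26743209e-04],
       [ 9.51434825e-04, -2.99838390e-01,  9.53989536e-01,
        -1.58514530e-01],
       [ 0.00000000e+00,  0.00000000e+00,  0.00000000e+00,
         1.00000000e+00]])}
```

View pics/scene0.png

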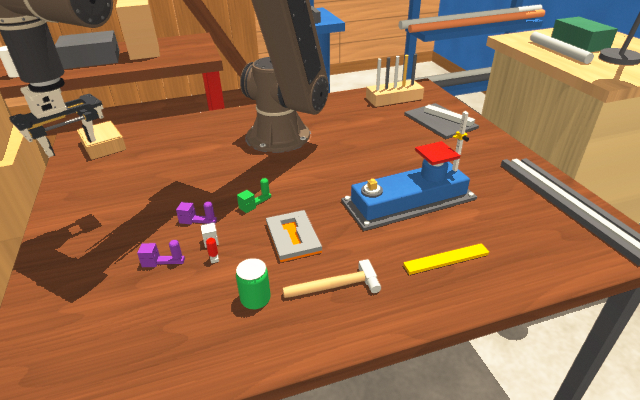

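View pics/side0.png

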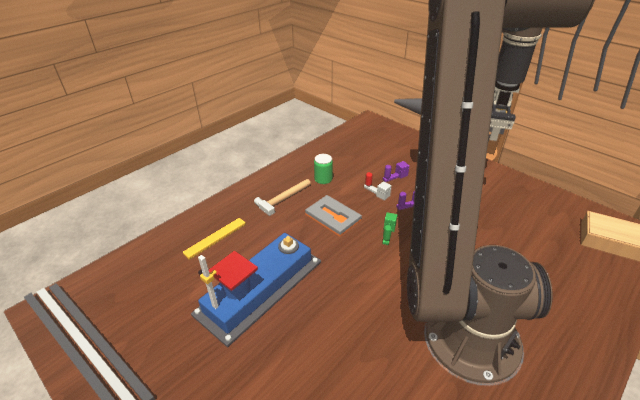

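The scene view shows the grey crank with its red knob at about (209,232)/(211,247), between two purple look-alikes and near a green one. The foam is at (293,235), the shaft at (372,185), the rest at (437,153) and the pointer at (462,135). In the side view the crank is at (383,190), the foam at (333,213), the shaft at (288,243) and the pointer at (208,276).

```bash
python3 - <<'E'
from h import *
for t,rois in(("scene0",dict(crank=(198,220,222,268),foam=(262,208,330,265),jack=(335,110,480,225))),("side0",dict(crank=(360,170,392,202),foam=(300,190,365,235),jack=(190,230,322,345)))):
    z=load(t);P=cloud(z);C=z['p'].astype(int);r,g,b=C[...,0],C[...,1],C[...,2]
    red=(r>130)&(g<60)&(b<60); gray=(abs(r-g)<22)&(abs(g-b)<22)&(r>110); org=(r>200)&(g>90)&(g<170)&(b<60)
    yel=(r>180)&(g>140)&(b<110)
    def st(n,m,roi):
        M=np.zeros_like(m);x0,y0,x1,y1=rois[roi];M[y0:y1,x0:x1]=1;m=m&M&(z['d']>0);Q=P[m]
        if len(Q):print(t,n,len(Q),'med',np.median(Q,0).round(4),'lo',np.percentile(Q,3,axis=0).round(4),'hi',np.percentile(Q,97,axis=0).round(4))
    Z=P[...,2]
    st('knob',red,'crank');st('hubtop',gray&(Z>.042)&(Z<.056),'crank');st('arm',gray&(Z>.006)&(Z<.02),'crank')
    st('foam',gray&(Z>.016)&(Z<.028),'foam');st('floor',org,'foam')
    st('rest',red&(Z>.14),'jack');st('yellow',yel&(Z>.13),'jack');st('brass',yel&(Z>.08)&(Z<.115),'jack');st('hous',(b>100)&(r<80)&(abs(Z-.068)<.004),'jack')
z=load("scene0");p=z['p'];cv2.imwrite("pics/cropA.png",np.hstack([cv2.resize(p[215:275,170:240],None,fx=5.7,fy=5.7,interpolation=2)[:340,:395],cv2.resize(p[120:210,420:520],None,fx=3.8,fy=3.8,interpolation=2)[:340]])[:,:,::-1])
E
```

```text
scene0 knob 163 med [ 0.5969 -0.3126  0.0486] lo [ 0.584  -0.323   0.0223] hi [ 0.6011 -0.3022  0.0666]
scene0 hubtop 138 med [ 0.5225 -0.3127  0.0481] lo [ 0.5032 -0.329   0.0428] hi [ 0.5372 -0.2963  0.0505]
scene0 arm 47 med [ 0.5958 -0.3134  0.0116] lo [ 0.5339 -0.3296  0.007 ] hi [ 0.604  -0.2968  0.0183]
scene0 foam 1411 med [ 0.589  -0.1052  0.022 ] lo [ 0.5007 -0.1556  0.0178] hi [ 0.6543 -0.0513  0.0249]
scene0 floor 93 med [ 0.653  -0.0942  0.0052] lo [ 5.203e-01 -1.522e-01  2.000e-04] hi [ 0.6568 -0.0526  0.0096]
scene0 rest 615 med [0.5305 0.3345 0.1495] lo [0.4824 0.2942 0.1421] hi [0.5668 0.379  0.1523]
scene0 yellow 31 med [0.525  0.4046 0.189 ] lo [0.5072 0.3886 0.1792] hi [0.5306 0.421  0.1927]
scene0 brass 47 med [0.5403 0.1381 0.1006] lo [0.5257 0.1306 0.0826] hi [0.5448 0.1473 0.1067]
scene0 hous 1623 med [0.5444 0.2484 0.0678] lo [0.4821 0.1048 0.0648] hi [0.5843 0.4124 0.0705]
side0 knob 55 med [ 0.5821 -0.3034  0.0431] lo [ 0.5762 -0.3152  0.023 ] hi [ 0.5935 -0.2988  0.0632]
side0 hubtop 80 med [ 0.5162 -0.3069  0.0496] lo [ 0.5004 -0.328   0.0432] hi [ 0.5339 -0.2912  0.0527]
side0 arm 96 med [ 0.5504 -0.3031  0.0131] lo [ 0.5006 -0.3223  0.0077] hi [ 0.5952 -0.2912  0.0193]
side0 foam 901 med [ 0.5734 -0.0971  0.0237] lo [ 0.4961 -0.1529  0.0178] hi [ 0.6492 -0.0454  0.0268]
side0 rest 173 med [0.4856 0.3653 0.1507] lo [0.4736 0.3053 0.1438] hi [0.5394 0.3848 0.154 ]
side0 yellow 69 med [0.5109 0.4196 0.1918] lo [0.5029 0.3911 0.1839] hi [0.5243 0.4248 0.1948]
side0 brass 29 med [0.528  0.1493 0.1013] lo [0.5237 0.1372 0.0856] hi [0.5401 0.1518 0.1066]
side0 hous 1224 med [0.4888 0.2928 0.0691] lo [0.4647 0.1255 0.0648] hi [0.5534 0.4275 0.0717]
```

View pics/cropA.png

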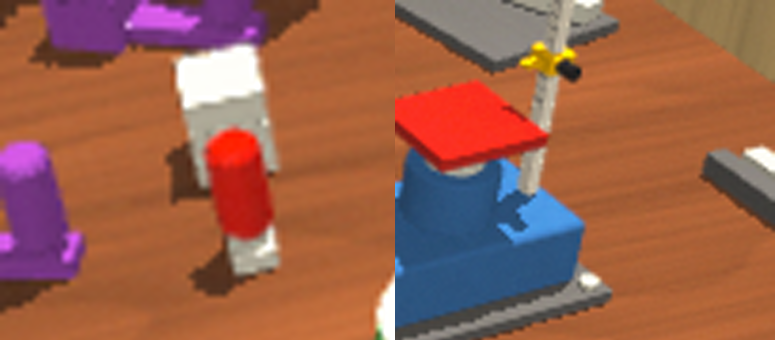

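The crop confirms the steel crank with its arm running away from the robot (about world +x). The pointer is at about crop (545,62), above the red rest. I'll move above the crank.

```bash
cat >> h.py <<'E'
def go(pos,yaw):
    o=ctrl.get_obs(); A=R.from_euler('xyz',o["orientation"],degrees=True); B=R.from_euler('xyz',[180,0,yaw],degrees=True)
    t=A.inv().apply(np.array(pos)-o["tool_pos"])*1000; r=(A.inv()*B).as_rotvec(degrees=True)/5
    print("t",t.round(1).tolist(),"r",r.round(2).tolist(),"from",o["tool_pos"].round(4),o["orientation"].round(2),"clk",round(o["clock"],2))
E
python3 -c "
from h import *
go([.55,-.311,.18],-180)"
```

```text
t [-355.4, 152.1, 45.9] r [0.02, -0.01, 5.26] from [ 0.2987 -0.6048  0.2257] [ 1.7991e+02 -1.0000e-02 -1.5372e+02] clk 0.1
```

>>> arm_command([
  {"translation":[-355,152,46],"rotation":[0,0,5.26],"claw":62},
  {"translation":[-355,152,46],"rotation":[0,0,5.26],"claw":62},
  {"translation":[-355,152,46],"rotation":[0,0,5.26],"claw":62},
  {"translation":[-355,152,46],"rotation":[0,0,5.26],"claw":62},
  {"translation":[-355,152,46],"rotation":[0,0,5.26],"claw":62},
])

```text
clock: 0.6
tool_pos: [0.457, -0.4197, 0.1973]
orientation: [180.0, -0.0, 179.9]
force: [1.0, -0.4, -0.0]
opening: 0.0624
gripper_force: 0.0
```

```bash
python3 -c "
from h import *
go([.55,-.311,.18],-180)"
```

```text
t [-92.8, 108.8, 17.3] r [0.0, -0.0, -0.02] from [ 0.457  -0.4197  0.1973] [ 1.7998e+02 -2.0000e-02  1.7989e+02] clk 0.6
```

>>> arm_command([
  {"translation":[-91,106,16],"rotation":[0,0,0],"claw":62},
  {"translation":[-91,106,16],"rotation":[0,0,0],"claw":62},
  {"translation":[-91,106,16],"rotation":[0,0,0],"claw":62},
  {"translation":[-91,106,16],"rotation":[0,0,0],"claw":62},
  {"translation":[-91,106,16],"rotation":[0,0,0],"claw":62},
])

```text
clock: 1.1
tool_pos: [0.5476, -0.3142, 0.1811]
orientation: [180.0, -0.1, -179.9]
force: [-0.8, 0.1, -0.7]
opening: 0.0621
gripper_force: 0.0
```

```bash
python3 -c "
from h import *
go([.55,-.311,.18],-180); snap('wrist','w1')"
```

```text
t [-2.4, 3.2, 1.1] r [0.0, -0.02, 0.02] from [ 0.5476 -0.3142  0.1811] [ 1.7998e+02 -8.0000e-02 -1.7989e+02] clk 1.1
```

View pics/w1.png

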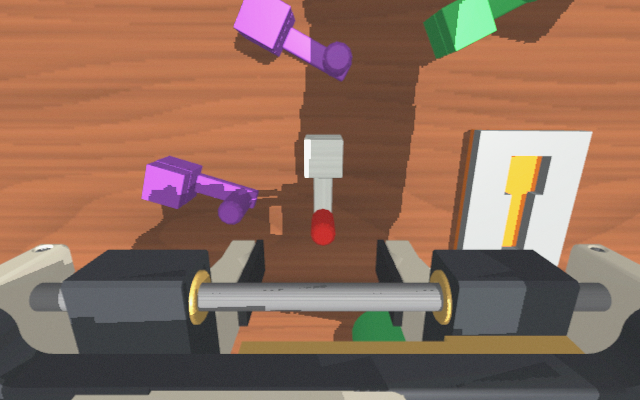

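The wrist view shows the crank hub's top centred near (326,156) and the red knob near (322,222). The arm points straight down the picture (+x). The purple knob at (235,205) lies off to the left, and the foam cutout is at (525,200).

```bash
cat >> h.py <<'E'
def rect(tag,box,zlo,zhi,extra=None):
    z=load(tag);P=cloud(z);x0,y0,x1,y1=box;Q=P[y0:y1,x0:x1].reshape(-1,3)
    Q=Q[(Q[:,2]>zlo)&(Q[:,2]<zhi)]
    r=cv2.minAreaRect((Q[:,:2]*1000).astype(np.float32)); print(tag,len(Q),"rect mm",np.round(r[0],1),np.round(r[1],1),round(r[2],2),"z",np.median(Q[:,2]).round(4)); return Q
E
python3 - <<'E'
from h import *
rect('w1',(290,120,360,185),.044,.054)
rect('w1',(300,183,345,208),.006,.018)
rect('w1',(300,200,345,250),.058,.075)
rect('w1',(450,120,600,262),.018,.026)
rect('w1',(495,140,560,250),.004,.013)
E
```

```text
w1 1490 rect mm [ 515.7 -313. ] [35.7 35.6] 89.87 z 0.0483
w1 473 rect mm [ 561.7 -313.5] [28.1 19.8] 0.31 z 0.0123
w1 467 rect mm [ 585.7 -313.4] [22.9 23.3] 76.14 z 0.0647
w1 10384 rect mm [ 563.5 -103. ] [112.  143.3] 89.52 z 0.0221
w1 2194 rect mm [571.5 -98.1] [105.5  34.2] 0.03 z 0.0082
```

```bash
python3 -c "
from h import *
go([.5157,-.3131,.018],-180)"
```

```text
t [31.3, 2.0, 163.4] r [0.0, -0.01, 0.01] from [ 0.5471 -0.3151  0.1813] [ 1.7999e+02 -5.0000e-02 -1.7997e+02] clk 1.15
```

>>> arm_command([
  {"translation":[31,2,30],"rotation":[0,0,0],"claw":62},
  {"translation":[31,2,70],"rotation":[0,0,0],"claw":62},
  {"translation":[31,2,100],"rotation":[0,0,0],"claw":62},
  {"translation":[31,2,100],"rotation":[0,0,0],"claw":62},
  {"translation":[31,2,100],"rotation":[0,0,0],"claw":62},
])

```text
clock: 1.65
tool_pos: [0.516, -0.3144, 0.0823]
orientation: [-180.0, -0.0, 179.9]
force: [0.4, -0.9, 0.2]
opening: 0.062
gripper_force: 0.0
```

```bash
python3 -c "
from h import *
go([.5157,-.3131,.018],-180)"
```

```text
t [0.2, 1.3, 64.3] r [-0.0, -0.01, -0.01] from [ 0.516  -0.3144  0.0823] [-1.7998e+02 -4.0000e-02  1.7993e+02] clk 1.65
```

>>> arm_command([
  {"translation":[0,1,35],"rotation":[0,0,0],"claw":62},
  {"translation":[0,1,63],"rotation":[0,0,0],"claw":62},
  {"translation":[0,1,63],"rotation":[0,0,0],"claw":62},
  {"translation":[0,1,63],"rotation":[0,0,0],"claw":20},
  {"translation":[0,1,63],"rotation":[0,0,0],"claw":20},
])

```text
clock: 2.15
tool_pos: [0.518, -0.3131, 0.0213]
orientation: [-179.9, 0.2, -180.0]
force: [0.3, -0.4, -0.6]
opening: 0.0513
gripper_force: 0.0
```

>>> arm_command([
  {"translation":[0,0,0],"rotation":[0,0,0],"claw":20},
  {"translation":[0,0,0],"rotation":[0,0,0],"claw":20},
  {"translation":[0,0,0],"rotation":[0,0,0],"claw":20},
  {"translation":[0,0,0],"rotation":[0,0,0],"claw":20},
])

```text
clock: 2.55
tool_pos: [0.5171, -0.3125, 0.0202]
orientation: [-180.0, 0.1, -180.0]
force: [-1.5, 2.5, 6.5]
opening: 0.036
gripper_force: 29.9
```

>>> arm_command([
  {"translation":[0,0,-40],"rotation":[0,0,0],"claw":20},
  {"translation":[0,0,-90],"rotation":[0,0,0],"claw":20},
  {"translation":[0,0,-140],"rotation":[0,0,0],"claw":20},
  {"translation":[-10,40,-170],"rotation":[0,0,0],"claw":20},
  {"translation":[-20,80,-190],"rotation":[0,0,0],"claw":20},
])

```text
clock: 3.05
tool_pos: [0.5364, -0.2323, 0.2114]
orientation: [-180.0, 0.2, 179.8]
force: [0.8, 0.1, -4.2]
opening: 0.0358
gripper_force: 29.9
```

>>> arm_command([
  {"translation":[0,48,-10],"rotation":[0,0,0],"claw":20},
  {"translation":[-10,96,-20],"rotation":[0,0,0],"claw":20},
  {"translation":[-20,144,-20],"rotation":[0,0,0],"claw":20},
  {"translation":[-30,190,-20],"rotation":[0,0,0],"claw":20},
  {"translation":[-35,240,-20],"rotation":[0,0,0],"claw":20},
])

```text
clock: 3.55
tool_pos: [0.5709, 0.0092, 0.2285]
orientation: [180.0, -0.0, 180.0]
force: [0.7, -0.4, -4.7]
opening: 0.0359
gripper_force: 29.9
```

```bash
python3 -c "
from h import *
go([.575,.142,.23],-180)"
```

```text
t [-4.0, 132.8, -1.5] r [0.0, -0.01, -0.01] from [0.5709 0.0092 0.2285] [ 1.7999e+02 -4.0000e-02  1.7997e+02] clk 3.55
```

>>> arm_command([
  {"translation":[-4,45,0],"rotation":[0,0,0],"claw":20},
  {"translation":[-4,90,0],"rotation":[0,0,0],"claw":20},
  {"translation":[-4,130,0],"rotation":[0,0,0],"claw":20},
  {"translation":[-4,130,0],"rotation":[0,0,0],"claw":20},
  {"translation":[-4,130,0],"rotation":[0,0,0],"claw":20},
])

```text
clock: 4.05
tool_pos: [0.5745, 0.1383, 0.228]
orientation: [-180.0, -0.1, -179.9]
force: [-0.0, -0.9, -4.3]
opening: 0.0361
gripper_force: 29.9
```

```bash
python3 -c "
from h import *
snap('wrist','w2');go([.575,.142,.23],-180)
rect('w2',(200,40,440,260),.075,.0835);rect('w2',(200,40,440,260),.096,.109)"
```

```text
t [-0.3, 4.7, -1.8] r [-0.01, -0.02, 0.01] from [0.5747 0.1373 0.2282] [-1.7997e+02 -8.0000e-02 -1.7997e+02] clk 4.1
w2 1382 rect mm [531.4 139.8] [58. 58.] 76.51 z 0.0801
w2 497 rect mm [531.3 139.3] [20.1 19.9] 3.22 z 0.1028
```

View pics/w2.png

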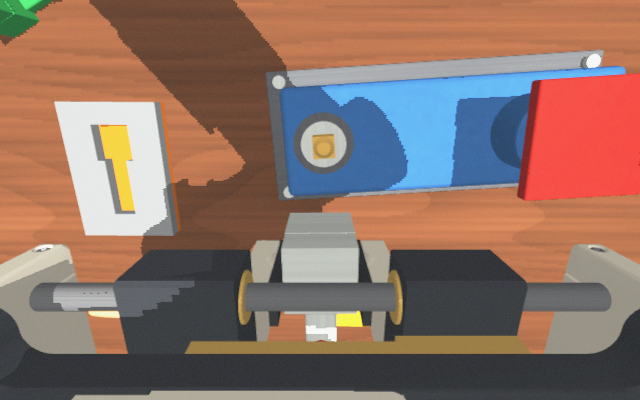

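The wrist view shows the brass shaft at (323,148) on its round collar. The foam is at (115,165), and the held crank hub is square between the pads at (320,265).

```bash
python3 -c "
from h import *
z=load('w2');P=cloud(z)
for b in ((295,216,345,228),(292,240,348,275),(292,285,350,305)):
    Q=P[b[1]:b[3],b[0]:b[2]].reshape(-1,3);Q=Q[Q[:,2]>0.1];print(b,len(Q),np.percentile(Q,[5,50,95],axis=0).round(4).tolist())
rect('w2',(40,90,190,245),.018,.026);
rect('w2',(80,110,145,225),.0045,.0115)
C=z['p'].astype(int);m=(C[...,0]>200)&(C[...,1]>130)&(C[...,2]<90)&(P[...,2]<.03)
m[:,190:]=0
print(cv2.minAreaRect((P[m][:,:2]*1000).astype(np.float32)),m.sum(),np.median(P[m],0))
print(cv2.minAreaRect((P[m&(P[...,2]<.0115)][:,:2]*1000).astype(np.float32)))
"
```

```text
(295, 216, 345, 228) 600 [[0.5549, 0.1241, 0.2145], [0.5554, 0.1366, 0.2233], [0.5558, 0.149, 0.2312]]
(292, 240, 348, 275) 1960 [[0.5553, 0.125, 0.2489], [0.56, 0.1369, 0.2559], [0.5682, 0.1484, 0.257]]
(292, 285, 350, 305) 1160 [[0.5415, 0.1298, 0.3084], [0.543, 0.137, 0.3109], [0.5452, 0.1444, 0.3124]]
w2 10638 rect mm [ 572.6 -103. ] [112.3 160.9] 89.55 z 0.0227
w2 1747 rect mm [ 571.2 -108.2] [ 34.3 106.6] 88.99 z 0.0088
((598.032958984375, -175.99697875976562), (157.0353240966797, 354.1064147949219), 63.09849548339844) 1793 [ 0.55852533 -0.10910837  0.00853227]
((598.032958984375, -175.99697875976562), (157.0353240966797, 354.1064147949219), 63.09849548339844)
```

```bash
python3 -c "
from h import *
go([.5327,.1399,.140],-176.8)"
```

```text
t [41.8, 2.6, 88.2] r [-0.01, -0.02, -0.63] from [0.5747 0.1373 0.2282] [-1.7997e+02 -8.0000e-02 -1.7997e+02] clk 4.1
```

>>> arm_command([
  {"translation":[40,2.6,0],"rotation":[0,0,-0.64],"claw":20},
  {"translation":[42,2.6,40],"rotation":[0,0,-0.64],"claw":20},
  {"translation":[42,2.6,80],"rotation":[0,0,-0.64],"claw":20},
  {"translation":[42,2.6,85],"rotation":[0,0,-0.64],"claw":20},
  {"translation":[42,2.6,85],"rotation":[0,0,-0.64],"claw":20},
])

```text
clock: 4.6
tool_pos: [0.5332, 0.1386, 0.1435]
orientation: [-179.9, -0.1, -176.9]
force: [0.4, 0.2, -3.1]
opening: 0.0356
gripper_force: 29.9
```

```bash
python3 -c "
from h import *
go([.5327,.1399,.100],-176.8);go([.5327,.1399,.100],-176.8)"
```

```text
t [0.3, 1.4, 43.5] r [-0.02, -0.02, -0.02] from [0.5332 0.1386 0.1435] [-1.7990e+02 -1.1000e-01 -1.7688e+02] clk 4.6
t [0.3, 1.4, 43.5] r [-0.02, -0.02, -0.02] from [0.5332 0.1386 0.1435] [-1.7990e+02 -1.1000e-01 -1.7688e+02] clk 4.6
```

>>> arm_command([
  {"translation":[0,1.2,10],"rotation":[0,0,0],"claw":20},
  {"translation":[0,1.2,20],"rotation":[0,0,0],"claw":20},
  {"translation":[0,1.2,28],"rotation":[0,0,0],"claw":20},
  {"translation":[0,1.2,36],"rotation":[0,0,0],"claw":20},
  {"translation":[0,1.2,36],"rotation":[0,0,0],"claw":20},
])

```text
clock: 5.1
tool_pos: [0.5326, 0.1408, 0.1065]
orientation: [-179.9, -0.1, -176.8]
force: [0.1, -0.3, -4.2]
opening: 0.0357
gripper_force: 29.9
```

>>> arm_command([
  {"translation":[0,0,4],"rotation":[0,0,0],"claw":20},
  {"translation":[0,0,7],"rotation":[0,0,0],"claw":20},
  {"translation":[0,0,7],"rotation":[0,0,0],"claw":20},
  {"translation":[0,0,7],"rotation":[0,0,0],"claw":20},
])

```text
clock: 5.5
tool_pos: [0.5334, 0.1412, 0.1008]
orientation: [-180.0, 0.0, -176.8]
force: [1.0, 0.5, -4.9]
opening: 0.0355
gripper_force: 29.9
```

>>> arm_command([
  {"translation":[0,0,0],"rotation":[0,0,0],"claw":60},
  {"translation":[0,0,0],"rotation":[0,0,0],"claw":60},
  {"translation":[0,0,-20],"rotation":[0,0,0],"claw":60},
  {"translation":[0,0,-60],"rotation":[0,0,0],"claw":60},
  {"translation":[0,0,-90],"rotation":[0,0,0],"claw":60},
])

```text
clock: 6.0
tool_pos: [0.534, 0.1413, 0.1932]
orientation: [180.0, 0.1, -176.8]
force: [1.0, 1.2, 1.1]
opening: 0.0597
gripper_force: 0.0
```

```bash
python3 -c "
from h import *
snap('side','s1');snap('scene','c1')
rect('s1',(250,180,340,290),.122,.134)
rect('c1',(340,140,410,220),.122,.134)
go([.575,.142,.19],-90)
z=load('s1');w=load('c1')
cv2.imwrite('pics/cropB.png',np.hstack([cv2.resize(z['p'][190:300,180:330],None,fx=2.6,fy=2.6,interpolation=2),cv2.resize(w['p'][100:210,340:490],None,fx=2.6,fy=2.6,interpolation=2)])[:,:,::-1])
"
```

```text
s1 165 rect mm [561.1 142.2] [92.4 38.6] 1.54 z 0.1294
c1 160 rect mm [566.1 140.1] [101.7  37.4] 1.81 z 0.1276
t [-38.7, -2.6, 6.5] r [-0.04, 0.11, -17.35] from [0.5362 0.1424 0.1962] [ 179.8     0.49 -176.76] clk 6.1
```

View pics/cropB.png

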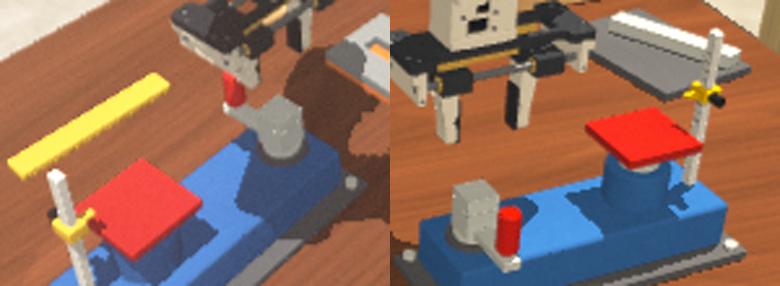

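The crops show the crank standing down on the collar, knob on the +x side, gripper clear above. The yellow pointer sits on the white post behind the rest. Next I measure the pointer and start moving over the knob.

```bash
python3 - <<'E'
from h import *
a=np.radians(3.2);S=np.array([.5313,.1396]);X=np.array([np.cos(a),np.sin(a)]);Y=np.array([-np.sin(a),np.cos(a)])
for t in('scene0','side0','c1','s1'):
    z=load(t);P=cloud(z);C=z['p'].astype(int)
    m=(C[...,0]>150)&(C[...,1]>120)&(C[...,2]<90)&(P[...,2]>.16)&(P[...,2]<.22)&(P[...,1]>.36)&(P[...,1]<.46)
    Q=P[m];J=np.c_[(Q[:,:2]-S)@X,(Q[:,:2]-S)@Y,Q[:,2]]*1000
    J=J[np.argsort(J[:,1])]; print(t,len(J),J[:14].round(1).tolist())
    r=(C[...,0]>120)&(C[...,1]<70)&(C[...,2]<70)&(P[...,2]>.147)&(P[...,2]<.156)&(P[...,1]>.3);print('rest',np.median(P[r],0).round(4),r.sum())
    T=S+Y*.2475
    for h in(.17,.18,.19): print(h,px(z,[*T,h]).round(1),end=' ')
    print()
z,w=load('side0'),load('scene0')
cv2.imwrite('pics/cropC.png',np.hstack([cv2.resize(z['p'][250:300,190:240],None,fx=8,fy=8,interpolation=0),cv2.resize(w['p'][110:160,430:480],None,fx=8,fy=8,interpolation=0)])[:,:,::-1])
E
```

```text
scene0 56 [[-1.4, 248.0, 184.6], [0.8, 249.5, 185.3], [0.9, 250.1, 182.2], [8.6, 250.5, 185.8], [3.3, 251.5, 183.0], [1.6, 252.3, 185.1], [3.4, 254.2, 185.6], [6.9, 255.4, 184.0], [4.3, 256.9, 185.5], [-7.8, 259.5, 182.2], [4.9, 259.8, 185.2], [9.0, 259.9, 187.1], [14.1, 260.2, 183.4], [5.2, 260.2, 182.1]]
rest [0.5259 0.3406 0.1498] 485
0.17 [452.3 140.9] 0.18 [452.9 137.7] 0.19 [453.5 134.5] 
side0 86 [[1.1, 248.5, 185.4], [-3.3, 249.0, 185.4], [2.3, 250.4, 186.1], [-2.0, 250.8, 186.1], [-3.0, 252.0, 184.3], [-1.7, 253.2, 188.0], [1.0, 254.3, 187.0], [-2.6, 254.3, 186.1], [-4.3, 255.9, 185.1], [-1.5, 256.3, 187.0], [-2.3, 257.4, 184.9], [-4.0, 258.9, 184.0], [-1.2, 259.3, 185.8], [-9.4, 264.2, 192.9]]
rest [0.5146 0.3428 0.1517] 900
0.17 [216.7 274.1] 0.18 [216.  271.4] 0.19 [215.3 268.7] 
c1 55 [[6.3, 245.6, 185.7], [-2.2, 248.6, 184.1], [5.2, 250.0, 184.3], [-0.9, 251.0, 184.2], [2.0, 252.0, 185.4], [4.6, 253.9, 183.1], [-2.5, 255.1, 185.7], [4.7, 256.6, 185.8], [-0.4, 257.4, 183.1], [3.1, 258.6, 181.4], [5.2, 259.0, 188.6], [13.1, 259.2, 192.4], [10.4, 259.3, 184.8], [-3.8, 259.6, 184.1]]
rest [0.5256 0.3403 0.1498] 489
0.17 [452.3 140.9] 0.18 [452.9 137.7] 0.19 [453.5 134.5] 
s1 70 [[-2.8, 248.7, 184.8], [-0.4, 249.3, 187.1], [-3.8, 249.9, 183.0], [2.5, 250.3, 185.9], [-4.0, 252.6, 185.6], [2.0, 253.8, 185.8], [3.6, 255.4, 186.1], [-4.5, 256.0, 185.4], [-2.2, 256.6, 187.8], [1.3, 257.3, 185.8], [-3.8, 258.1, 186.7], [-3.8, 258.8, 183.7], [2.9, 259.0, 186.1], [-3.4, 260.4, 188.6]]
rest [0.483  0.3787 0.15  ] 77
0.17 [216.7 274.1] 0.18 [216.  271.4] 0.19 [215.3 268.7]
```

View pics/cropC.png

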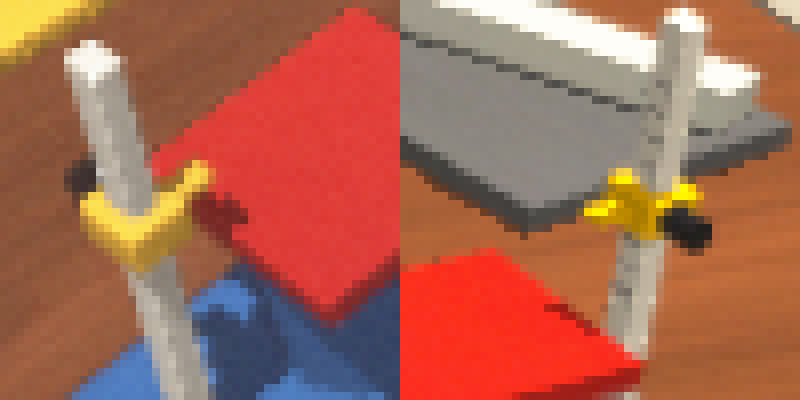

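>>> arm_command([
  {"translation":[-40,-3,0],"rotation":[0,0,-17.35],"claw":40},
  {"translation":[-50,-3,0],"rotation":[0,0,-17.35],"claw":40},
  {"translation":[-60,-3,0],"rotation":[0,0,-17.35],"claw":40},
  {"translation":[-67,-3,0],"rotation":[0,0,-17.35],"claw":40},
  {"translation":[-67,-3,0],"rotation":[0,0,-17.35],"claw":40},
])

```text
clock: 6.6
tool_pos: [0.6013, 0.1419, 0.1904]
orientation: [-180.0, 0.0, -133.5]
force: [0.3, -0.4, -0.1]
opening: 0.04
gripper_force: 0.0
```

The crops show the pointer tip at about scene pixel (453.5,136.5) and side pixel (214.5,272). That puts it near z = 0.184, about 34 mm above the rest, or roughly 2.1 turns.

>>> arm_command([
  {"translation":[0,0,0],"rotation":[0,0,-8.7],"claw":40},
  {"translation":[0,0,0],"rotation":[0,0,-8.7],"claw":40},
  {"translation":[0,0,0],"rotation":[0,0,-8.7],"claw":40},
  {"translation":[0,0,0],"rotation":[0,0,-8.7],"claw":40},
  {"translation":[0,0,0],"rotation":[0,0,-8.7],"claw":40},
])

```text
clock: 7.1
tool_pos: [0.6005, 0.142, 0.1907]
orientation: [-180.0, 0.0, -90.5]
force: [0.3, -0.5, -0.1]
opening: 0.0401
gripper_force: 0.0
```

```bash
python3 - <<'E'
from h import *
for t in('c1','s1'):
    z=load(t);P=cloud(z);C=z['p'].astype(int)
    m=(C[...,0]>120)&(C[...,1]<70)&(C[...,2]<70)&(P[...,2]>.135)&(P[...,2]<.148)&(P[...,1]<.2)&(P[...,1]>.1)
    if m.sum():print(t,m.sum(),np.median(P[m],0))
S=np.array([.5313,.1396]);a=np.radians(3.2)
go([S[0]+.07*np.cos(a),S[1]+.07*np.sin(a),.106],-90)
E
```

```text
c1 55 [0.61015839 0.14159599 0.14275869]
s1 11 [0.59865474 0.15496817 0.13814248]
t [-1.6, -0.6, 84.7] r [-0.0, 0.0, -0.1] from [0.6005 0.142  0.1907] [-1.7998e+02  1.0000e-02 -9.0510e+01] clk 7.1
```

>>> arm_command([
  {"translation":[-1.5,-0.5,40],"rotation":[0,0,0],"claw":40},
  {"translation":[-1.5,-0.5,75],"rotation":[0,0,0],"claw":40},
  {"translation":[-1.5,-0.5,84],"rotation":[0,0,0],"claw":40},
  {"translation":[-1.5,-0.5,84],"rotation":[0,0,0],"claw":15},
  {"translation":[-1.5,-0.5,84],"rotation":[0,0,0],"claw":15},
])

```text
clock: 7.6
tool_pos: [0.602, 0.1437, 0.1082]
orientation: [-179.9, 0.0, -90.8]
force: [0.8, -0.2, -0.4]
opening: 0.0294
gripper_force: 0.0
```

>>> arm_command([
  {"translation":[0,0,0],"rotation":[0,0,0],"claw":15},
  {"translation":[0,0,0],"rotation":[0,0,0],"claw":15},
  {"translation":[0,0,0],"rotation":[0,0,0],"claw":15},
])

```text
clock: 7.9
tool_pos: [0.6024, 0.144, 0.1086]
orientation: [-179.8, 0.1, -90.8]
force: [1.9, -1.0, 3.7]
opening: 0.0233
gripper_force: 30.0
```

```bash
cat > wind.py <<'E'
from h import *
import sys
A=R.from_euler('xyz',[180,0,-90.7],degrees=True)
def table(th0,step,n=5,S=None):
    p=lambda t:70*np.array([np.cos(np.radians(t)),np.sin(np.radians(t)),0])
    print(th0,[A.inv().apply(p(th0-step*(i+1))-p(th0)).round(1)[:2].tolist() for i in range(n)])
if __name__=="__main__":
    for t in(3.2,-116.8,-236.8): table(t,24)
E
python3 wind.py
```

```text
3.2 [[28.8, 4.1], [53.5, 19.6], [69.7, 43.7], [74.7, 72.4], [67.6, 100.6]]
-116.8 [[-18.0, 22.9], [-43.7, 36.5], [-72.7, 38.5], [-100.1, 28.5], [-121.0, 8.2]]
-236.8 [[-10.9, -27.0], [-9.8, -56.1], [3.0, -82.2], [25.3, -100.9], [53.3, -108.9]]
```

>>> arm_command([
  {"translation":[28.8,4.1,0],"rotation":[0,0,0],"claw":15},
  {"translation":[53.5,19.6,0],"rotation":[0,0,0],"claw":15},
  {"translation":[69.7,43.7,0],"rotation":[0,0,0],"claw":15},
  {"translation":[74.7,72.4,0],"rotation":[0,0,0],"claw":15},
  {"translation":[67.6,100.6,0],"rotation":[0,0,0],"claw":15},
])

```text
clock: 8.4
tool_pos: [0.5002, 0.0766, 0.1082]
orientation: [-179.8, 0.1, -90.9]
force: [8.2, 10.9, -2.2]
opening: 0.0232
gripper_force: 30.0
```

```bash
python3 -c "
from h import *
o=ctrl.get_obs();p=o['tool_pos'];d=p[:2]-[.5313,.1396];print(p,o['orientation'],o['force'],np.hypot(*d),np.degrees(np.arctan2(d[1],d[0])),o['opening'])"
```

```text
[0.50018032 0.07658128 0.10822947] [-1.79770667e+02  6.69518058e-02 -9.09488759e+01] [ 8.17690493 10.91815415 -2.24949445] 0.07028366659144453 -116.28091897160054 0.023154959528459067
```

Good tracking. Continue.

>>> arm_command([
  {"translation":[-18.0,22.9,0],"rotation":[0,0,0],"claw":15},
  {"translation":[-43.7,36.5,0],"rotation":[0,0,0],"claw":15},
  {"translation":[-72.7,38.5,0],"rotation":[0,0,0],"claw":15},
  {"translation":[-100.1,28.5,0],"rotation":[0,0,0],"claw":15},
  {"translation":[-121.0,8.2,0],"rotation":[0,0,0],"claw":15},
])

```text
clock: 8.9
tool_pos: [0.4924, 0.1986, 0.1079]
orientation: [-180.0, -0.1, -90.8]
force: [8.3, -16.1, 0.8]
opening: 0.0232
gripper_force: 30.0
```

>>> arm_command([
  {"translation":[-10.9,-27.0,0],"rotation":[0,0,0],"claw":15},
  {"translation":[-9.8,-56.1,0],"rotation":[0,0,0],"claw":15},
  {"translation":[3.0,-82.2,0],"rotation":[0,0,0],"claw":15},
  {"translation":[25.3,-100.9,0],"rotation":[0,0,0],"claw":15},
  {"translation":[53.3,-108.9,0],"rotation":[0,0,0],"claw":15},
])

```text
clock: 9.4
tool_pos: [0.6029, 0.1442, 0.1079]
orientation: [-179.9, 0.1, -90.8]
force: [-7.6, 3.8, 8.6]
opening: 0.0233
gripper_force: 30.1
```

```bash
cat > chk.py <<'E'
from h import *
import sys
o=ctrl.get_obs();p=o['tool_pos'];d=p[:2]-[.5313,.1396];print(p,o['orientation'],o['force'],np.hypot(*d),np.degrees(np.arctan2(d[1],d[0])),o['opening'])
t=sys.argv[1]
a=np.radians(3.2);S=np.array([.5313,.1396]);X=np.array([np.cos(a),np.sin(a)]);Y=np.array([-np.sin(a),np.cos(a)])
for n in('scene','side'):
    snap(n,n+t);z=load(n+t);P=cloud(z);C=z['p'].astype(int)
    Jx=((P[...,:2]-S)@X)*1000;Jy=((P[...,:2]-S)@Y)*1000;Z=P[...,2]*1000
    r=(abs(Jx)<40)&(abs(Jy-200)<40)&(Z>140)&(C[...,0]>120)&(C[...,1]<70)
    y=(abs(Jx)<6)&(Jy>246)&(Jy<256)&(Z>175)&(Z<195)&(C[...,0]>140)&(C[...,1]>110)&(C[...,2]<100)
    print(n,'rest',np.median(Z[r]).round(2),r.sum(),'tip',np.median(Z[y]).round(2),np.percentile(Z[y],[10,90]).round(1) if y.any() else '',y.sum())
E
python3 chk.py 2
```

```text
[0.60287156 0.14420953 0.10788576] [-1.79906621e+02  6.86982921e-02 -9.07991274e+01] [-7.61697071  3.78552427  8.63148505] 0.07171984191125773 3.6850176660186795 0.023262568500463005
scene rest 165.62 416 tip 183.5 [181.7 186. ] 8
side rest nan 0 tip 185.65 [184.2 186.9] 12
  return _methods._mean(a, axis=axis, dtype=dtype,
  ret = ret.dtype.type(ret / rcount)
```

>>> arm_command([
  {"translation":[28.8,4.1,0],"rotation":[0,0,0],"claw":15},
  {"translation":[53.5,19.6,0],"rotation":[0,0,0],"claw":15},
  {"translation":[69.7,43.7,0],"rotation":[0,0,0],"claw":15},
  {"translation":[74.7,72.4,0],"rotation":[0,0,0],"claw":15},
  {"translation":[67.6,100.6,0],"rotation":[0,0,0],"claw":15},
])

```text
clock: 10.0
tool_pos: [0.5004, 0.0768, 0.1082]
orientation: [-179.8, 0.1, -90.9]
force: [8.6, 10.7, -2.4]
opening: 0.0233
gripper_force: 30.0
```

>>> arm_command([
  {"translation":[-18.0,22.9,0],"rotation":[0,0,0],"claw":15},
  {"translation":[-43.7,36.5,0],"rotation":[0,0,0],"claw":15},
  {"translation":[-72.7,38.5,0],"rotation":[0,0,0],"claw":15},
  {"translation":[-100.1,28.5,0],"rotation":[0,0,0],"claw":15},
  {"translation":[-121.0,8.2,0],"rotation":[0,0,0],"claw":15},
])

```text
clock: 10.5
tool_pos: [0.4924, 0.1989, 0.1079]
orientation: [-180.0, -0.1, -90.8]
force: [8.3, -16.0, 2.1]
opening: 0.0234
gripper_force: 30.0
```

>>> arm_command([
  {"translation":[-10.9,-27.0,0],"rotation":[0,0,0],"claw":15},
  {"translation":[-9.8,-56.1,0],"rotation":[0,0,0],"claw":15},
  {"translation":[3.0,-82.2,0],"rotation":[0,0,0],"claw":15},
  {"translation":[25.3,-100.9,0],"rotation":[0,0,0],"claw":15},
  {"translation":[53.3,-108.9,0],"rotation":[0,0,0],"claw":15},
])

```text
clock: 11.0
tool_pos: [0.6029, 0.1443, 0.1079]
orientation: [-179.9, 0.1, -90.8]
force: [-8.3, 2.8, 9.3]
opening: 0.0235
gripper_force: 30.1
```

```bash
python3 chk.py 3 2>/dev/null; python3 - <<'E'
from h import *
z,w=load('side3'),load('scene3')
cv2.imwrite('pics/cropD.png',np.hstack([cv2.resize(z['p'][250:300,190:240],None,fx=8,fy=8,interpolation=0),cv2.resize(w['p'][110:160,420:470],None,fx=8,fy=8,interpolation=0)])[:,:,::-1])
E
```

```text
[0.60288932 0.1442685  0.10793331] [-1.79914833e+02  6.45206746e-02 -9.07987857e+01] [-8.26512832  2.82535142  9.33154895] 0.07174137719770977 3.731106470992211 0.023498242943449082
scene rest 181.47 413 tip 183.0 [182.8 185.6] 7
side rest nan 0 tip 185.8 [184.3 187.1] 12
```

View pics/cropD.png

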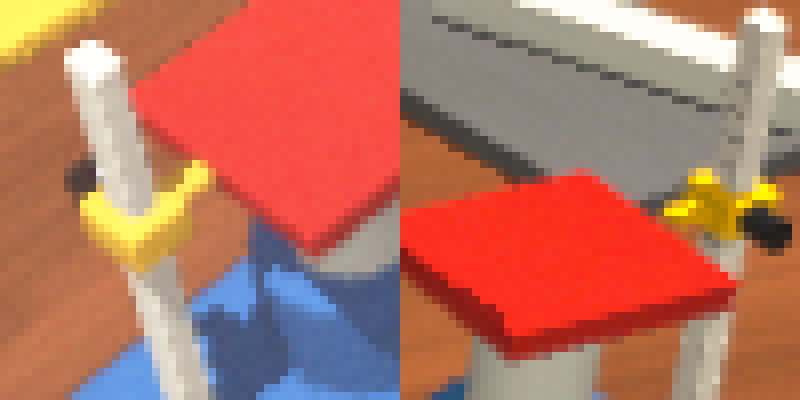

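The crops show the rest's far edge just below the pointer tongue, with the tip at side crop (210,180) and scene crop (668,212). I'll measure that small gap with looser colour limits.

```bash
python3 - <<'E'
from h import *
a=np.radians(3.2);S=np.array([.5313,.1396]);X=np.array([np.cos(a),np.sin(a)]);Y=np.array([-np.sin(a),np.cos(a)])
for n in('scene0','side0','c1','s1','scene2','side2','scene3','side3'):
    z=load(n);P=cloud(z);C=z['p'].astype(int)
    Jx=((P[...,:2]-S)@X)*1000;Jy=((P[...,:2]-S)@Y)*1000;Z=P[...,2]*1000
    r=(abs(Jx)<30)&(Jy>205)&(Jy<243)&(Z>142)&(C[...,0]>1.6*C[...,1])&(C[...,1]<130)
    y=(abs(Jx)<6)&(Jy>246)&(Jy<257)&(Z>178)&(Z<192)&(C[...,0]>140)&(C[...,1]>1.3*C[...,2])&(C[...,1]>.6*C[...,0])
    print(n,'rest',np.median(Z[r]).round(2),r.sum(),'tip med/mean',np.median(Z[y]).round(2),Z[y].mean().round(2),y.sum())
E
```

```text
scene0 rest 149.83 145 tip med/mean 184.86 184.14 8
side0 rest 151.89 265 tip med/mean 186.14 186.26 9
c1 rest 149.98 147 tip med/mean 184.24 184.17 8
s1 rest 151.8 269 tip med/mean 185.75 185.98 11
scene2 rest 165.49 138 tip med/mean 183.5 183.64 8
side2 rest 167.36 279 tip med/mean 185.65 185.59 12
scene3 rest 181.33 143 tip med/mean 183.0 183.95 7
side3 rest 183.47 290 tip med/mean 185.87 185.83 13
```

```bash
python3 -c "
from wind import *
table(3.2,21,2)"
```

```text
3.2 [[25.3, 2.9], [48.0, 14.8]]
```

>>> arm_command([
  {"translation":[25.3,2.9,0],"rotation":[0,0,0],"claw":15},
  {"translation":[48,14.8,0],"rotation":[0,0,0],"claw":15},
  {"translation":[48,14.8,0],"rotation":[0,0,0],"claw":15},
  {"translation":[48,14.8,0],"rotation":[0,0,0],"claw":15},
  {"translation":[48,14.8,0],"rotation":[0,0,0],"claw":15},
])

```text
clock: 11.6
tool_pos: [0.5865, 0.0955, 0.1084]
orientation: [-179.9, 0.0, -90.9]
force: [0.8, -2.5, 6.2]
opening: 0.0235
gripper_force: 30.0
```

>>> arm_command([
  {"translation":[48,14.8,0],"rotation":[0,0,0],"claw":40},
])

```text
clock: 11.7
tool_pos: [0.5724, 0.0512, 0.1076]
orientation: [-179.8, 0.1, -90.6]
force: [0.1, -1.7, -0.2]
opening: 0.0271
gripper_force: 0.0
```

My last row repeated the shift by mistake, so the tool moved on as it opened. I'll check what it did to the crank and the rest.

```bash
python3 - <<'E'
from h import *
a=np.radians(3.2);S=np.array([.5313,.1396]);X=np.array([np.cos(a),np.sin(a)]);Y=np.array([-np.sin(a),np.cos(a)])
for n in('scene','side'):
    snap(n,n+'4')
    z=load(n+'4');P=cloud(z);C=z['p'].astype(int)
    Jx=((P[...,:2]-S)@X)*1000;Jy=((P[...,:2]-S)@Y)*1000;Z=P[...,2]*1000
    r=(abs(Jx)<30)&(Jy>205)&(Jy<243)&(Z>142)&(C[...,0]>1.6*C[...,1])&(C[...,1]<130)
    print(n,'rest',np.median(Z[r]).round(2),r.sum())
    k=(C[...,0]>120)&(C[...,1]<70)&(P[...,1]<.23)&(P[...,1]>0)&(Z>85)&(Z<150)
    print('knob',np.median(P[k],0),k.sum())
o=ctrl.get_obs();print(o['tool_pos'],o['opening'],o['force'])
z,w=load('side4'),load('scene4')
cv2.imwrite('pics/cropE.png',np.hstack([cv2.resize(z['p'][170:290,240:380],None,fx=2.8,fy=2.8,interpolation=2),cv2.resize(w['p'][110:230,310:450],None,fx=2.8,fy=2.8,interpolation=2)])[:,:,::-1])
E
```

```text
scene rest 183.35 143
knob [0.59454523 0.08926435 0.1108742 ] 60
side rest 185.47 286
knob [0.57952108 0.09950145 0.13019607] 109
[0.56757481 0.04523693 0.10677895] 0.03425905332015189 [ 0.96314535 -0.07735365 -0.66727145]
```

View pics/cropE.png

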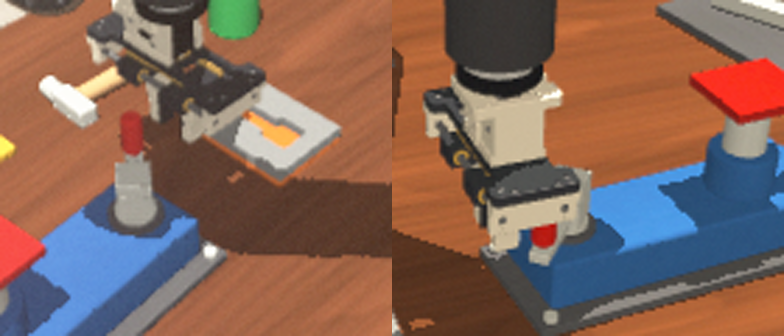

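The slip did no harm. The crank still stands upright on the collar at about −40°, and the rest reads 183.4 against a tip of about 184. I'll raise the arm and reposition it over the hub.

>>> arm_command([
  {"translation":[0,0,-45],"rotation":[0,0,0],"claw":60},
  {"translation":[0,0,-90],"rotation":[0,0,0],"claw":60},
  {"translation":[0,0,-93],"rotation":[0,0,0],"claw":60},
])

```text
clock: 12.1
tool_pos: [0.5731, 0.0487, 0.2065]
orientation: [-179.5, 0.1, -90.8]
force: [-0.5, 1.1, -0.0]
opening: 0.0566
gripper_force: 0.0
```

```bash
python3 -c "
from h import *
go([.5045,.1621,.20],-40)"
```

```text
t [-112.4, 70.3, 6.1] r [-0.11, -0.02, -10.17] from [0.5731 0.0487 0.2065] [-1.7946e+02  1.4000e-01 -9.0840e+01] clk 12.1
```

>>> arm_command([
  {"translation":[-112,70,5],"rotation":[0,0,-10.16],"claw":60},
  {"translation":[-112,70,5],"rotation":[0,0,-10.16],"claw":60},
  {"translation":[-112,70,5],"rotation":[0,0,-10.16],"claw":60},
  {"translation":[-112,70,5],"rotation":[0,0,-10.16],"claw":60},
  {"translation":[-112,70,5],"rotation":[0,0,-10.16],"claw":60},
])

```text
clock: 12.6
tool_pos: [0.501, 0.1624, 0.1952]
orientation: [-180.0, 0.0, -47.4]
force: [-0.6, -0.0, -0.4]
opening: 0.0597
gripper_force: 0.0
```

>>> arm_command([
  {"translation":[0,0,0],"rotation":[0,0,-1.56],"claw":60},
  {"translation":[0,0,0],"rotation":[0,0,-1.56],"claw":60},
  {"translation":[0,0,0],"rotation":[0,0,-1.56],"claw":60},
])

```text
clock: 12.9
tool_pos: [0.5017, 0.1613, 0.1949]
orientation: [-180.0, 0.0, -40.3]
force: [-0.9, -0.3, -0.3]
opening: 0.0598
gripper_force: 0.0
```

```bash
python3 -c "
from h import *
snap('wrist','w3');go([.5045,.1621,.20],-40)
z=load('w3');P=cloud(z);C=z['p'].astype(int)
c=px(z,[.5313,.1396,.128]);print(c)
g=(abs(P[...,2]-.128)<.004)&(np.hypot(P[...,0]-.5313,P[...,1]-.1396)<.032)
print(g.sum(),cv2.minAreaRect((P[g][:,:2]*1000).astype(np.float32)),np.median(P[g],0))
k=(abs(P[...,2]-.145)<.004)&(C[...,0]>1.6*C[...,1])&(P[...,1]<.2);print(k.sum(),cv2.minEnclosingCircle((P[k][:,:2]*1000).astype(np.float32)))
f=(abs(P[...,2]-.022)<.004)&(P[...,1]<0);print(f.sum())
a=np.radians(3.2);Y=np.array([-np.sin(a),np.cos(a)]);r=(P[...,2]>.165)&(P[...,2]<.2)&(P[...,1]>.29);print('rest',np.median(P[r],0) if r.any() else 0)
"
```

```text
t [1.5, -2.4, -5.1] r [-0.0, 0.0, -0.07] from [0.5017 0.1612 0.1949] [-180.      0.    -40.33] clk 12.95
[313.53754537 166.34423829]
2426 ((531.2555541992188, 139.7468719482422), (35.70439147949219, 36.11467361450195), 48.1631965637207) [0.53190308 0.13934891 0.1283861 ]
1199 ((583.16943359375, 93.1691665649414), 11.857751846313477)
2704
rest 0
```

View pics/w3.png

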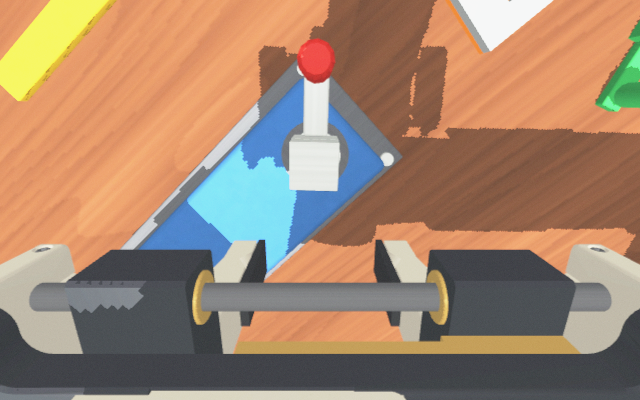

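The wrist view shows the hub top at (314,163) with the arm running straight up the picture to the knob at (315,60). From this the crank yaw is −41.8° and the hub is at (0.5313, 0.1397).

```bash
python3 -c "
from h import *
go([.5313,.1397,.100],-41.8)"
```

```text
t [36.5, -2.7, 94.9] r [-0.0, 0.0, 0.29] from [0.5017 0.1612 0.1949] [-180.      0.    -40.33] clk 12.95
```

>>> arm_command([
  {"translation":[36,-2.5,0],"rotation":[0,0,0.3],"claw":62},
  {"translation":[36,-2.5,10],"rotation":[0,0,0.3],"claw":62},
  {"translation":[36,-2.5,40],"rotation":[0,0,0.3],"claw":62},
  {"translation":[36,-2.5,40],"rotation":[0,0,0.3],"claw":62},
  {"translation":[36,-2.5,40],"rotation":[0,0,0.3],"claw":62},
])

```text
clock: 13.45
tool_pos: [0.5307, 0.1397, 0.1547]
orientation: [179.9, 0.0, -41.7]
force: [0.1, 0.6, 0.0]
opening: 0.062
gripper_force: 0.0
```

```bash
python3 -c "
from h import *
go([.5313,.1397,.100],-41.8)"
```

```text
t [0.5, -0.5, 54.7] r [0.02, 0.0, 0.03] from [0.5307 0.1397 0.1547] [ 1.799e+02  1.000e-02 -4.167e+01] clk 13.45
```

>>> arm_command([
  {"translation":[0.5,-0.5,30],"rotation":[0,0,0],"claw":62},
  {"translation":[0.5,-0.5,53.5],"rotation":[0,0,0],"claw":62},
  {"translation":[0.5,-0.5,53.5],"rotation":[0,0,0],"claw":62},
  {"translation":[0.5,-0.5,53.5],"rotation":[0,0,0],"claw":20},
  {"translation":[0.5,-0.5,53.5],"rotation":[0,0,0],"claw":20},
])

```text
clock: 13.95
tool_pos: [0.5328, 0.1408, 0.1032]
orientation: [-179.9, -0.1, -41.6]
force: [0.4, -0.8, 0.7]
opening: 0.0512
gripper_force: 0.0
```

>>> arm_command([
  {"translation":[0,0,0],"rotation":[0,0,0],"claw":20},
  {"translation":[0,0,0],"rotation":[0,0,0],"claw":20},
  {"translation":[0,0,0],"rotation":[0,0,0],"claw":20},
  {"translation":[0,0,0],"rotation":[0,0,0],"claw":20},
])

```text
clock: 14.35
tool_pos: [0.5326, 0.1408, 0.1025]
orientation: [-179.9, -0.0, -41.6]
force: [-0.4, 2.1, 6.4]
opening: 0.0354
gripper_force: 30.0
```

>>> arm_command([
  {"translation":[0,0,-10],"rotation":[0,0,0],"claw":20},
  {"translation":[0,0,-22],"rotation":[0,0,0],"claw":20},
  {"translation":[0,0,-45],"rotation":[0,0,0],"claw":20},
  {"translation":[0,0,-85],"rotation":[0,0,0],"claw":20},
  {"translation":[0,0,-100],"rotation":[0,0,0],"claw":20},
])

```text
clock: 14.85
tool_pos: [0.5323, 0.1402, 0.2042]
orientation: [-179.9, -0.1, -41.6]
force: [1.7, 0.3, -3.7]
opening: 0.0356
gripper_force: 30.0
```

```bash
python3 - <<'E'
from h import *
from scipy.optimize import minimize
# template: cutout outline in foam frame (mm), hub centre at origin
def inside(q):
    return ((abs(q[:,0])<20.5)&(abs(q[:,1])<20.5))|((q[:,0]>0)&(q[:,0]<86.5)&(abs(q[:,1])<12.5))
for t,b in(('w2',(40,90,190,245)),('w1',(450,120,600,252)),('w3',(430,0,640,60))):
    z=load(t);P=cloud(z)
    sub=np.zeros((400,640),bool);sub[b[1]:b[3],b[0]:b[2]]=1
    # hole: pixels inside foam outline not on top plane, intersected with plane z=.022
    top=(sub&(abs(P[...,2]-.0222)<.0035)).astype(np.uint8)
    cs,_=cv2.findContours(top,cv2.RETR_CCOMP,cv2.CHAIN_APPROX_NONE)
    hull=np.zeros_like(top);cv2.fillConvexPoly(hull,cv2.convexHull(np.argwhere(top)[:,::-1].astype(np.int32)),1)
    hole=cv2.morphologyEx(((hull>0)&(top==0)).astype(np.uint8),cv2.MORPH_OPEN,np.ones((3,3)))
    n,l,s,c=cv2.connectedComponentsWithStats(hole);
    if n<2: continue
    i=1+np.argmax(s[1:,4]);v,u=np.nonzero(l==i);v2,u2=np.nonzero(top)
    H=np.array([onz(z,a,b_,.022)[:2] for a,b_ in zip(u,v)])*1000;T=np.array([onz(z,a,b_,.022)[:2] for a,b_ in zip(u2,v2)])*1000
    def cost(p):
        c,s_=np.cos(p[2]/57.3),np.sin(p[2]/57.3);M=np.array([[c,-s_],[s_,c]])
        return (~inside((H-p[:2])@M)).sum()+inside((T-p[:2])@M).sum()
    best=min((minimize(cost,[x,y,a],method='Nelder-Mead',options=dict(initial_simplex=[[x,y,a],[x+4,y,a],[x,y+4,a],[x,y,a+3]])) for x in(534,540) for y in(-106,-100) for a in(-2,1)),key=lambda r:r.fun)
    print(t,len(H),best.x.round(2),best.fun)
go([.54,-.103,.20],0)
E
```

```text
w2 2137 [ 5.3694e+02 -1.0174e+02 -2.1000e-01] 226.0
w1 2598 [ 5.3675e+02 -1.0302e+02 -4.7000e-01] 214.0
t [167.1, 176.8, 4.0] r [-0.02, -0.02, -8.32] from [0.5323 0.1402 0.2042] [-1.7988e+02 -6.0000e-02 -4.1580e+01] clk 14.85
```

>>> arm_command([
  {"translation":[167,177,4],"rotation":[0,0,-8.25],"claw":20},
  {"translation":[167,177,4],"rotation":[0,0,-8.25],"claw":20},
  {"translation":[167,177,4],"rotation":[0,0,-8.25],"claw":20},
  {"translation":[167,177,4],"rotation":[0,0,-8.25],"claw":20},
  {"translation":[167,177,4],"rotation":[0,0,-8.25],"claw":20},
])

```text
clock: 15.35
tool_pos: [0.5376, -0.0893, 0.1969]
orientation: [-180.0, 0.1, -2.1]
force: [1.5, 0.3, -4.8]
opening: 0.0356
gripper_force: 30.0
```

```bash
python3 -c "
from h import *
go([.5371,-.1024,.09],-.35)"
```

```text
t [0.2, 13.1, 106.8] r [-0.0, 0.02, -0.36] from [ 0.5376 -0.0893  0.1969] [-1.7999e+02  1.2000e-01 -2.1300e+00] clk 15.35
```

>>> arm_command([
  {"translation":[0,3,30],"rotation":[0,0,-0.1],"claw":20},
  {"translation":[0,3,70],"rotation":[0,0,-0.1],"claw":20},
  {"translation":[0,3,105],"rotation":[0,0,-0.1],"claw":20},
  {"translation":[0,3,105],"rotation":[0,0,-0.1],"claw":20},
  {"translation":[0,3,105],"rotation":[0,0,-0.1],"claw":20},
])

```text
clock: 15.85
tool_pos: [0.5384, -0.0908, 0.0925]
orientation: [179.9, 0.1, -1.9]
force: [0.7, 0.1, -3.2]
opening: 0.0358
gripper_force: 30.0
```

```bash
python3 -c "
from h import *
snap('wrist','w4');go([.5371,-.1024,.055],-.35);z=load('w4');P=cloud(z);C=z['p'].astype(int)
k=(C[...,0]>1.8*C[...,1])&(C[...,0]>1.8*C[...,2])&(C[...,0]>120)&(P[...,2]>.125)&(P[...,2]<.137);print(k.sum(),cv2.minEnclosingCircle((P[k][:,:2]*1000).astype(np.float32)),np.median(P[k],0))
"
```

```text
t [-2.1, 11.9, 38.8] r [0.01, -0.01, -0.31] from [ 0.5396 -0.0906  0.0938] [ 1.7998e+02 -4.0000e-02 -1.9000e+00] clk 15.9
3057 ((607.0150146484375, -94.51457214355469), 11.856731414794922) [ 0.60775181 -0.09456302  0.13468316]
```

View pics/w4.png

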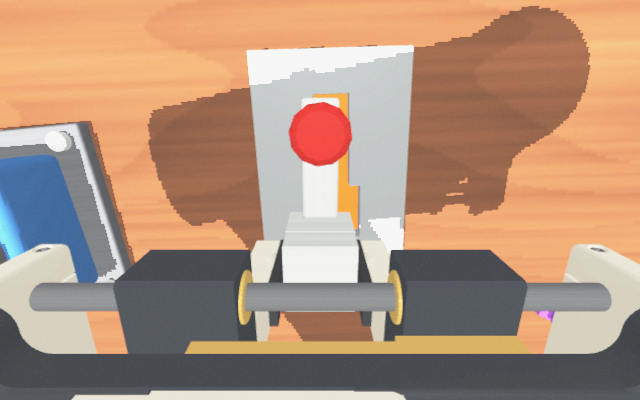

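The wrist view shows the held crank with its arm end at (320,97). The cutout's orange floor is uncovered to the right, with its edge near u=349 and the far end at v≈93, so the crank needs to go about 12 mm towards −y.

```bash
python3 - <<'E'
from h import *
z=load('w4');P=cloud(z)
Z=P[...,2];x=P[...,0]*1000;y=P[...,1]*1000
top=abs(Z-.022)<.003
# right edge of arm part of cutout on rows 100..170 : first top pixel right of the floor
e=[];a=[]
for v in range(104,178,4):
    us=[u for u in range(335,400) if top[v,u]]
    u=us[0]; p=onz(z,u-.5,v,.022)*1000; e.append(p[:2])
e=np.array(e);print('edge y vs x',np.polyfit(e[:,0]-570,e[:,1],1).round(3),e[[0,-1]].round(1))
c=[]
for u in range(330,347,2):
    vs=[v for v in range(70,110) if top[v,u]]; c.append(onz(z,u,vs[-1]+.5,.022)[:2]*1000)
print('far end',np.median(np.array(c),0))
arm=(abs(Z-.083)<.004);arm[:90]=0;arm[215:]=0;arm[:,:290]=0;arm[:,350:]=0
m=arm;print('armtop',m.sum(),np.median(Z[m]),'xmax',np.percentile(x[m],99.5))
for lo in(560,575,):
    s=m&(x>lo)&(x<lo+12);print(lo,np.percentile(y[s],[1,99]).round(1),s.sum())
h=(abs(Z-.119)<.004);h[:205]=0;h[250:]=0;h[:,:270]=0;h[:,370:]=0
print('hubtop',h.sum(),np.percentile(x[h],[1,99]),np.percentile(y[h],[1,50,99]))
E
```

```text
edge y vs x [-1.10000e-02 -1.14705e+02] [[ 616.1 -114.3]
 [ 564.8 -114.7]]
far end [ 623.28072425 -107.78979807]
armtop 2039 0.08213062798404008 xmax 620.4510330504812
560 [-103.   -83.1] 719
575 [-103.2  -83.8] 713
hubtop 477 [552.85472782 555.79381259] [-109.80503698  -92.40743398  -75.08210161]
```

>>> arm_command([
  {"translation":[0,9.5,0],"rotation":[0,0,-0.28],"claw":20},
  {"translation":[0,9.5,0],"rotation":[0,0,-0.28],"claw":20},
  {"translation":[0,9.5,20],"rotation":[0,0,-0.28],"claw":20},
  {"translation":[0,9.5,36],"rotation":[0,0,-0.28],"claw":20},
  {"translation":[0,9.5,36],"rotation":[0,0,-0.28],"claw":20},
])

```text
clock: 16.4
tool_pos: [0.5379, -0.0998, 0.0563]
orientation: [-180.0, 0.1, -0.6]
force: [-1.3, -0.7, -4.3]
opening: 0.0358
gripper_force: 30.0
```

```bash
python3 - <<'E'
from h import *
snap('wrist','w5');go([.5388,-.1002,.031],-.5)
z=load('w5');P=cloud(z);Z=P[...,2];x=P[...,0]*1000;y=P[...,1]*1000
u0=.055-.0232
for n,h in(('arm',.0558-.0125),('foam',.022)):
    m=(abs(Z-h)<.004)&(x>566)&(x<592);q=y[m];
    if n=='arm':q=q[abs(q+102)<16];print(n,np.percentile(q,[1,99]).round(1),len(q))
    else:
        print('foam L edge',q[q>-102].min().round(1) if (q>-102).any() else 0,'R edge',q[q<-102].max().round(1))
m=(abs(Z-.022)<.003)&(abs(y+102)<8)&(x>600);print('far',x[m].min() if m.any() else 0)
m=(abs(Z-.0433)<.006)&(abs(y+102)<8);print('armend',np.percentile(x[m],99),np.median(Z[m]))
E
```

```text
t [0.1, 0.3, 26.2] r [0.0, -0.0, -0.01] from [ 0.5387 -0.0999  0.0572] [179.99  -0.    -0.54] clk 16.45
arm [-111.2  -91.7] 1243
foam L edge -89.7 R edge -114.6
far 623.4412931513508
armend 619.9142958670857 0.0459792615254942
```

>>> arm_command([
  {"translation":[0.3,0.7,6],"rotation":[0,0,0],"claw":20},
  {"translation":[0.3,0.7,12],"rotation":[0,0,0],"claw":20},
  {"translation":[0.3,0.7,18],"rotation":[0,0,0],"claw":20},
  {"translation":[0.3,0.7,23],"rotation":[0,0,0],"claw":20},
  {"translation":[0.3,0.7,23],"rotation":[0,0,0],"claw":20},
])

```text
clock: 16.95
tool_pos: [0.5382, -0.1008, 0.0326]
orientation: [180.0, 0.1, -0.5]
force: [-0.9, 0.4, -4.4]
opening: 0.0358
gripper_force: 30.0
```

>>> arm_command([
  {"translation":[0,0,1],"rotation":[0,0,0],"claw":20},
  {"translation":[0,0,1],"rotation":[0,0,0],"claw":20},
  {"translation":[0,0,1],"rotation":[0,0,0],"claw":60},
  {"translation":[0,0,1],"rotation":[0,0,0],"claw":60},
  {"translation":[0,0,1],"rotation":[0,0,0],"claw":60},
])

```text
clock: 17.45
tool_pos: [0.5394, -0.1007, 0.0331]
orientation: [-180.0, -0.1, -0.5]
force: [-0.5, -0.1, -0.7]
opening: 0.0542
gripper_force: 0.0
```

>>> arm_command([
  {"translation":[0,0,-15],"rotation":[0,0,0],"claw":60},
  {"translation":[0,0,-50],"rotation":[0,0,0],"claw":60},
  {"translation":[0,0,-100],"rotation":[0,0,0],"claw":60},
  {"translation":[-40,0,-150],"rotation":[0,0,0],"claw":60},
  {"translation":[-50,0,-160],"rotation":[0,0,0],"claw":60},
])

```text
clock: 17.95
tool_pos: [0.489, -0.1004, 0.1962]
orientation: [-180.0, -0.3, -0.5]
force: [1.0, -0.9, 0.3]
opening: 0.06
gripper_force: 0.0
```

```bash
python3 chk.py 6 2>/dev/null; python3 - <<'E'
from h import *
snap('wrist','w6');z=load('w6');P=cloud(z);C=z['p'].astype(int);Z=P[...,2]
n=np.hypot(P[...,0]-.537,P[...,1]+.102)<.032
g=n&(abs(Z-.056)<.006);print('hub',g.sum(),cv2.minAreaRect((P[g][:,:2]*1000).astype(np.float32)),np.median(Z[g]))
k=(abs(Z-.073)<.006)&(C[...,0]>1.6*C[...,1])&(np.hypot(P[...,0]-.607,P[...,1]+.102)<.03);print('knob',cv2.minEnclosingCircle((P[k][:,:2]*1000).astype(np.float32)),np.median(Z[k]))
t=(abs(Z-.022)<.003)&(np.hypot(P[...,0]-.57,P[...,1]+.102)<.08);print('foam top',np.median(Z[t]))
for n in('scene6','side6'):
    z=load(n);P=cloud(z);C=z['p'].astype(int);Z=P[...,2]
    r=(C[...,0]>1.6*C[...,1])&(C[...,1]<130)&(Z>.17)&(np.hypot(P[...,0]-.5188,P[...,1]-.362)<.02);print(n,np.median(Z[r]),r.sum())
print(ctrl.get_obs()['force'])
E
```

```text
[ 0.48900807 -0.1003602   0.19616669] [-179.97861084   -0.26780329   -0.53159042] [ 0.95840741 -0.94595263  0.28411253] 0.24365857769643673 -99.99547699866291 0.060003895092293986
scene rest 183.64 406 tip 184.9 [184.2 186.1] 4
side rest 185.36 73 tip 185.71 [183.  187.1] 12
hub 1489 ((536.8680419921875, -102.22947692871094), (35.9894905090332, 35.600955963134766), 89.3170166015625) 0.05639897244820674
knob ((606.9930419921875, -102.90946197509766), 11.854572296142578) 0.07284981638813909
foam top 0.02234902919901735
scene6 0.18335456038155906 77
side6 0.1854106959245171 154
[-0.08148762  0.34099504  0.0484414 ]
```

View pics/w6.png

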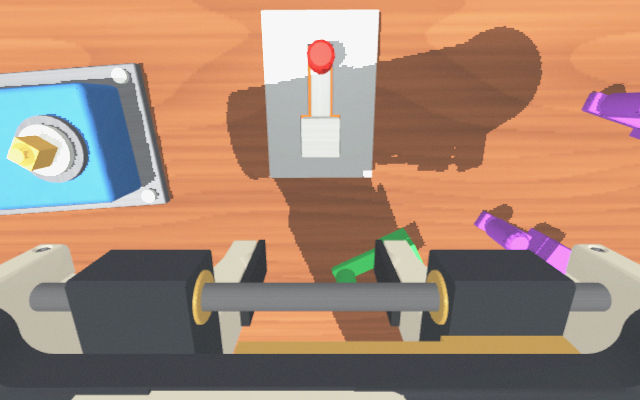

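The wrist view shows the crank home in the cutout, knob up at (320,55), hub at (320,137). The hub top is at z = 0.056 as it should be, the rest is level with the pointer, and the gripper is clear.

```bash
python3 -c "
from plant import ctrl
print(ctrl.close_job())"
```

```text
the job is handed in; nothing more can be done
None
```

I handed the job in at about 18 s: by camera, the rest top is within about 1 mm of the pointer tip, and the crank is fully home in its foam cutout, knob up. I mistakenly dragged the gripper about 50 mm off the knob after winding; the checks right after showed no harm, and the judge's verdict wasn't shown.

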